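# Pass a vial through the two-door transfer hatch

## Task

The amber vial stands on the tray of the transfer hatch, in the outer half, and the outer door has been left open. Pass the vial in: slide the outer door fully shut, and only then slide the inner door fully open and draw the tray through to its stop on the inner side, with the vial still standing on it. The two doors must never be open at the same time; leave the outer door shut, the inner one open, and do not disturb the things lying around.

Things in the scene. Friction and masses are not known exactly. Their poses are not given: they have to be found in the camera images.
- hatch: Low transfer hatch, white with grey-framed doors, fixed to the table across in front of the robot. Origin on the table under the cross bar between its halves; x points away from the robot (yaw within 0.25 rad), y to the robot's left, from outer to inner side. Outer half and door: y < 0 (right); inner half, longer door: y > 0. Rails: x = +-62 mm, y -164 to 224 mm, top z = 72 mm.
- cross_bar (a point): Middle of the top of the bar (y -5 to 5 mm, z 62 to 68 mm) between the two door openings; the vial and tray pass under it. Axes as the hatch's. Chamber below: 100 mm wide in x, hatch y from -85 to 115 mm, walls to z = 62 mm. The doors are flat panels with clear windows, sliding along hatch y on top of it (upper face z = 68 mm), each outward to open.
- partition (a point): Foot of the clear upright partition, 240 mm high, that stands behind the hatch at hatch y = 0 from x = 157 to 305 mm, fixed to it by a low wall (60 mm high, x 58 to 158 mm). This point: hatch x = 157 mm, on the table. Keep clear of it.
- outer_door (a joint): Outer door, panel 84 mm long in y, 108 mm wide. 0 = shut, grows in m as it slides towards hatch -y, stop at 0.075. Starts open by 0.05 to 0.075. Stays where left; about 2 N to move.
- outer_knob (a point): Centre of the top face of the outer door's knob: round, upright, black, 18 mm diameter, 24 mm high from the door's face (a flange of 28 mm diameter round its lowest 3 mm). Middle of the panel, at hatch x = 0, y = -45 mm minus the joint value, z = 92 mm.
- inner_door (a joint): Inner door, panel 114 mm long in y, 108 mm wide. 0 = shut (as it starts), grows in m as it slides towards hatch +y, stop at 0.100. Stays where left; about 2 N to move.
- inner_knob (a point): Centre of the top face of the inner door's knob, same as the outer one. At hatch x = 0, y = 60 mm plus the joint value, z = 92 mm.
- tray (a joint): Steel shuttle tray that slides along hatch y in the chamber. 0 = outer end, grows in m towards hatch +y, stop at 0.072 (inner end). Starts at 0 to 0.006. Stays where left; about 1 to 2 N to move.
- tray_grip (a point): Centre of the top face of the tray's upright black grip: a bar 12 mm (hatch x) by 16 mm (hatch y), top z = 57 mm, on the tray's tongue at z = 8 mm (base 22 x 20 mm up to z = 12 mm), 61 mm to hatch +y of the pocket's middle, at hatch x = 0. Under the inner door, at hatch y 22 to 28 mm at the start; with that door fully open it can be pinched from above across hatch x.
- tray_floor (a point): Middle of the floor of the tray's pocket, z = 8 mm, axes as the hatch's. Pocket 70 mm (x) by 48 mm (y) inside, rim 11 mm above its floor.
- vial: Small amber glass vial with black cap, 23 mm diameter, 52 mm tall, upright, loose, about 0.03 kg. Origin at the centre of its underside, z along its axis. Starts standing in the tray's pocket.
- gel_box: Flat closed black box, 59 x 57 x 14 mm, origin under its centre. Bystander: leave alone.
- loupe: Black eye loupe, 36 mm diameter, 48 mm tall, origin under its centre. Bystander: leave alone.
- steel_block: Ground steel block 40 x 25 x 25 mm, origin under its centre. Bystander: leave alone.

How it is judged:
On the way, in this order (a step that is already met when the one before it is completed fails the run):
1. the outer door is shut (within 4 mm), the inner one still shut (value of joint outer_door below 0.004 m and value of joint inner_door below 0.006 m), for 0.2 s.
2. the inner door is open (at least 85 mm of 100), the outer one shut (value of joint inner_door above 0.085 m and value of joint outer_door below 0.006 m), for 0.2 s.
At the end, for the whole second after the job is handed in: Outer door shut within 6 mm, inner door open by at least 85 of its 100 mm, tray drawn at least 64 of its 72 mm to the inner side, and the vial at rest, upright within 0.15 rad, in the tray's pocket on its floor (all of step 2 and value of joint tray above 0.064 m and angle between vial's own z axis and vertical below 0.15 rad and x of vial in the frame of tray_floor between -0.036 and 0.036 m and y of vial in the frame of tray_floor between -0.025 and 0.025 m and z of vial in the frame of tray_floor between -0.004 and 0.006 m and linear speed of vial below 0.02 m/s); the robot touches nothing.
It fails at once if both doors open at once (each by more than 6 mm) (value of joint each of outer_door, inner_door above 0.006 m).
It fails at once if the vial falls over (tilts more than 0.6 rad) (angle between vial's own z axis and vertical above 0.6 rad).
It fails at once if a bystander is moved more than 20 mm (distance of any of gel_box, loupe, steel_block from where it was at the start of the episode above 0.02 m).
It also fails if it takes over 48 s, if anything falls off the work surface, if the arm or the gripper's body presses on something with over 40 N, if the wrist force passes 120 N, or if a joint passes its speed limit or range.

## Robot

A 6-joint arm with a two-finger parallel gripper is mounted at the origin on a cart in front of the work surface, level with it; the furniture and walls round the work are solid. World frame = base frame: x ahead of the robot, y to its left, z up, the work surface at z = 0. Lengths are in m, angles in rad, forces in N, time in s.
With the tool pointing down it reaches from about 0.35 to 0.975 m from the base axis. Payload 4.9 kg.
Tool frame: the origin (TCP) lies at the very end of the fingers, on their centre line; the grasp point (between the pads) lies 19 mm behind it (ctrl.grasp_offset is the distance from the TCP to the grasp point, in m); z points along the fingers, y is the line along which they close (so a half turn about z gives the same grasp; the last joint's range is limited). The gripper opens to 85 mm and grips with 20 to 120 N. Pads are 22 mm wide; open, the fingers measure 114 mm over their backs; the gripper's body (76 mm by 85 mm) begins 54 mm behind the grasp point. The pads swing forward as they close: fully open they stand 13 mm farther back than shut.
Start: joints at [1.046, 0.053, 1.613, -0, 1.476, -0.119], TCP at [0.247, 0.574, 0.205] pointing down, gripper open.
Joint ranges: [-3.01, 3.01], [-1.01, 2.22], [0.06, 2.58], [-1.02, 4.17], [0.09, 2.62], [-3.14, 3.14]. Speed limits (rad/s): [2.57, 2.57, 3.14, 3.14, 3.14, 3.14].

## Interface

Orientations are given as a rotation vector (axis times angle).
In Python, from station import ctrl, optics gives the robot as it stands.
- The arm moves only by the shell command python3 -m handwheel 'ROWS' [OPENING] [FORCE]. ROWS is JSON, a list of rows, each an object of numbers: "tx", "ty", "tz": the shift along the tool's x, y, z in mm; "roll": the turn about the tool's z in rad. A call has 1 to 12 rows; each row shifts and turns the commanded pose from where the row before left it, along the tool's axes as they then stand; what a row does not reach is not made up. A row lasts 1/12 s, in which the tool goes at most 41.7 mm and 7.16 degrees, less where a joint would pass 70% of its speed; a pose out of reach is approached as far as the arm can. A call with a gripper value outside its range is refused whole. OPENING is the finger opening in mm, from 0 to 85.4, set as the call begins (- or left out, the last holds). The fingers move at their own pace and stop on an object; FORCE is the grip in N (left out, the last holds). Time passes only in rows, so rows that do not move let the fingers close. It gives the time, the measured TCP pose, the force, the opening and the grip force at its end, in the units of the state.
- ctrl.get_obs(): the state, without advancing time (a new reading comes with each control period).
- optics.get_image(name): name is "side" or "top"; returns (picture, depth): 420x560x3 uint8, red, green, blue; 420x560 float32, m along the optical axis (not along the pixel's ray), 0 where there is no reading.
- optics.camera_params(name): a dict with "mtx" (3x3 intrinsics, pixels), "k1" (the pictures are not rectified: a ray, as slopes to the right and down, at radius r is drawn at 1 + k1 r^2 times it, then the intrinsics apply), "extrinsics" (4x4, takes a point from camera to world coordinates). Camera axes: x right, y down, z forward; pixel columns grow to the right and rows downward; lengths in m; the calibration is good to about 2 mm. A picture is of the moment at which its call begins. camera_params takes no time and is no camera call.
- ctrl.finish_job(): hands the job in; it is judged then, once.
The state is a dict: "t": time; "q": joint angles; "dq": joint speeds; "effort": joint torques, N m; "tool_pos": TCP position; "tool_rot": TCP orientation; "contact_force": force on the tool from outside, world axes, zero at the start; "wrist_torque": the same for the moment, N m; "opening": finger opening in m; "grip_force": force on a finger pad.
Only numpy, scipy, OpenCV 4.12 (cv2) and the standard library are available. Lean on these libraries where they do the work, as an engineer would, in place of code of your own. Each camera call takes 0.05 s, during which the arm holds its last target. There are 200 camera calls.

## Working session

There is one attempt and no reset: what is moved stays moved. The work goes in short steps, Python scripts to look and compute and a shell command to move; the robot and the scene stay as the last step left them, time stands still between calls to the robot, and variables do not carry over. Pictures are saved under pics/ and viewed, at most 11 in all, crops included, and the job is handed in when it is done.

```bash
ls; mkdir -p pics; cat > h.py <<'E'
import numpy as np, cv2
from station import ctrl, optics
def snap(n,f):
    im,d=optics.get_image(n); np.savez('pics/'+f+'.npz',im=im,d=d); cv2.imwrite('pics/'+f+'.png',im[:,:,::-1]); return im,d
def rays(n,px):
    p=optics.camera_params(n); K=np.array(p['mtx'],float); T=np.array(p['extrinsics'])
    px=np.atleast_2d(np.array(px,float))
    s=cv2.undistortPoints(px[:,None],K,np.array([p['k1'],0,0,0,0.]))[:,0]
    # iterate exactly
    m=(px-K[:2,2])/np.array([K[0,0],K[1,1]]); s=m.copy()
    for _ in range(30): s=m/(1+p['k1']*(s**2).sum(1,keepdims=True))
    return T[:3,3], np.c_[s,np.ones(len(s))]@T[:3,:3].T
def onplane(n,px,z):
    o,r=rays(n,px); return o+r*((z-o[2])/r[:,2:])
def tri(pa,pb,a='top',b='side'):
    o1,r1=rays(a,pa);o2,r2=rays(b,pb);r1=r1[0];r2=r2[0]
    A=np.c_[r1,-r2]; t=np.linalg.lstsq(A,o2-o1,rcond=None)[0]
    x=o1+t[0]*r1;y=o2+t[1]*r2; return (x+y)/2,np.linalg.norm(x-y)
E
python3 - <<'E'
from h import *
for n in('top','side'):
    snap(n,n+'0'); p=optics.camera_params(n); print(n,np.round(p['mtx'],1),p['k1'],np.round(p['extrinsics'],3))
o=ctrl.get_obs();print(o)
E
```

```text
pics
top [[449.3   0.  280.3]
 [  0.  449.3 212.3]
 [  0.    0.    1. ]] -0.035546185224208306 [[-2.000e-03 -9.920e-01  1.260e-01  4.950e-01]
 [-1.000e+00  1.000e-03 -4.000e-03  1.470e-01]
 [ 4.000e-03 -1.260e-01 -9.920e-01  1.226e+00]
 [ 0.000e+00  0.000e+00  0.000e+00  1.000e+00]]
side [[462.6   0.  278.9]
 [  0.  462.6 216.5]
 [  0.    0.    1. ]] 0.05113534110752983 [[ 1.    -0.015  0.023  0.602]
 [-0.028 -0.546  0.837 -0.653]
 [-0.    -0.837 -0.547  0.6  ]
 [ 0.     0.     0.     1.   ]]
{'t': 0.1, 'q': array([ 1.04600028e+00,  5.33107818e-02,  1.61416991e+00,  2.57966153e-05,
        1.47601697e+00, -1.19018069e-01]), 'dq': array([ 0.00126946, -0.0017821 , -0.00163072, -0.00089444, -0.00266939,
       -0.00088828]), 'effort': array([-3.17162019e-06, -3.94902492e+01, -3.71361995e+01, -1.14619006e-04,
        3.87206033e-03,  5.39531513e-06]), 'tool_pos': array([0.24639673, 0.57370277, 0.20356575]), 'tool_rot': array([-6.32907794e-01, -3.07653776e+00,  2.82535005e-03]), 'contact_force': array([ 0.49115808, -1.39301132,  0.12279035]), 'wrist_torque': array([-0.04451759,  0.00011144,  0.03418209]), 'grip_force': 0.0, 'opening': 0.08501060980027715}
```

View pics/top0.png

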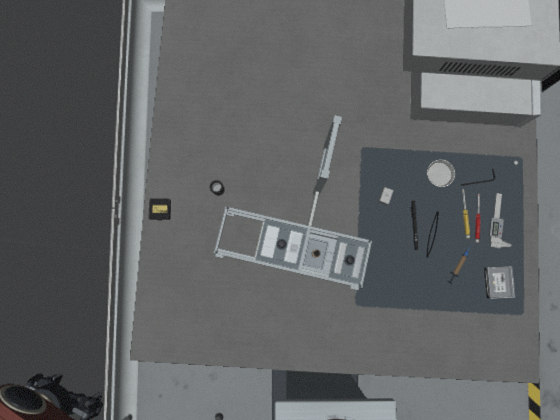

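View pics/side0.png

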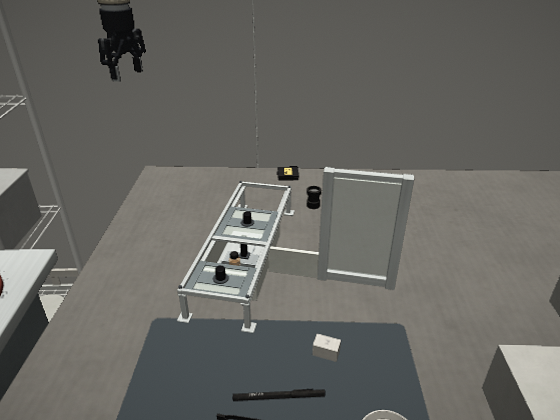

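```bash
python3 - <<'E'
from h import *
t=cv2.imread('pics/top0.png')[195:300,205:385]; s=cv2.imread('pics/side0.png')[175:335,170:300]
t=cv2.resize(t,None,fx=4.4,fy=4.4,interpolation=2); s=cv2.resize(s,None,fx=3.7,fy=3.7,interpolation=2)
cv2.imwrite('pics/tc.png',t); cv2.imwrite('pics/sc.png',s)
for n in('top','side'):
    z=np.load(f'pics/{n}0.npz'); im=z['im'].astype(int)
    m=(im.max(2)<50).astype(np.uint8)
    c,l,st,ce=cv2.connectedComponentsWithStats(m)
    for i in range(1,c):
        if 12<st[i,4]<600: print(n,st[i],ce[i].round(1))
E
```

```text
top [440  62   7   9  16] [442.9  66. ]
top [444  62   8   9  17] [447.7  66.2]
top [449  63   8   9  17] [452.4  66.8]
top [454  63   8   9  18] [457.6  66.7]
top [458  63   9   9  16] [462.   67.4]
top [463  64   8   9  17] [466.6  67.8]
top [468  64   8   9  17] [471.4  68.2]
top [473  65   8   8  13] [476.7  67.9]
top [477  65   9   9  16] [480.8  68.8]
top [487  65   9   9  15] [490.7  69. ]
top [491  66  10   8  16] [495.6  69.4]
top [496  66   9   9  18] [500.1  70. ]
top [500  67  10   8  16] [504.8  70.5]
top [505  67  11   8  19] [510.2  70.3]
top [510  67  10   9  20] [514.5  71. ]
top [542  69  18  22 189] [550.6  79.9]
top [492 169   3  12  15] [493.1 174.6]
top [214 187  10   8  32] [219.8 191.3]
top [150 199  21  21 217] [159.7 209. ]
top [411 201   7  49 137] [413.9 222.8]
top [432 212   7  33  47] [435.4 225.1]
top [427 246   5  11  21] [428.2 251.1]
top [314 251   5   5  18] [316.2 252.9]
top [288 372   8   5  17] [291.4 373.1]
top [306 382  12  11  28] [310.6 386.4]
top [342 384   8  10  19] [345.7 388.9]
top [301 386   5   7  13] [302.7 389. ]
top [529 399  11  18 104] [534.3 407.5]
top [216 414   7   5  18] [219.7 415.5]
side [277 166  22  14 196] [287.6 173.6]
side [307 186  14  23 251] [313.2 197.6]
side [243 211   9  13  92] [247.  217.6]
side [240 244   8  14  82] [243.4 250.2]
side [230 252   9   7  50] [233.8 255.1]
side [215 266  11  15 134] [220.1 273.1]
side [  0 282   3  13  17] [  1.1 288.5]
side [217 414  42   6 148] [232.3 417.3]
```

View pics/tc.png

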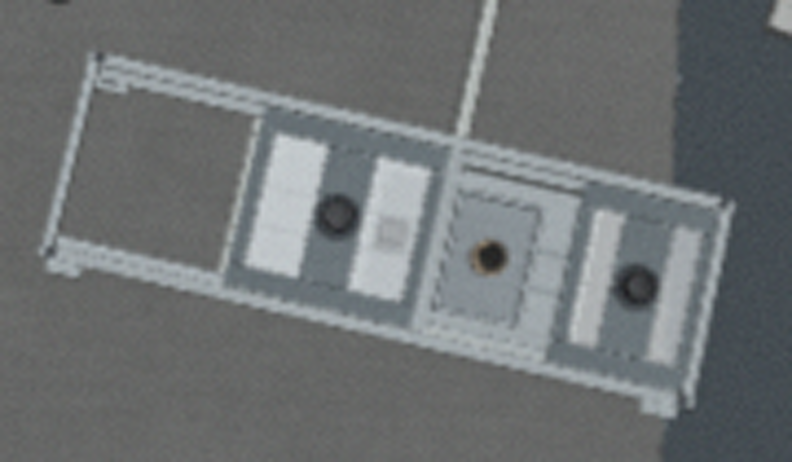

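View pics/sc.png

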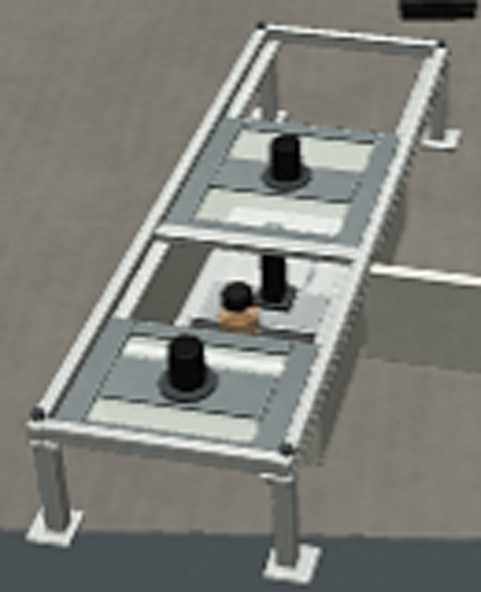

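```bash
python3 - <<'E'
from h import *
T=lambda x,y:[[205+x/4.4-.4,195+y/4.4-.4]]
S=lambda x,y:[[170+x/3.7-.4,175+y/3.7-.4]]
P={}
for n,a,b in [('ik',(338,213),(285,141)),('ok',(637,285),(186,344)),('vial',(491,257),(236,291)),
  ('c+x+y',(98,60),(440,45)),('c-x+y',(48,250),(262,27)),('c+x-y',(728,208),(287,450)),('c-x-y',(686,400),(38,414))]:
    x,e=tri(T(*a),S(*b)); P[n]=x; print(n,x.round(4),'gap',round(e,4))
u=P['ik']-P['ok']; print('dist',np.linalg.norm(u),'yaw',np.arctan2(-u[0],u[1]))
for a,b in(('c+x+y','c+x-y'),('c-x+y','c-x-y')):
    v=P[a]-P[b]; print(np.linalg.norm(v),np.arctan2(-v[0],v[1]))
c=np.mean([P[k] for k in P if k[0]=='c'],0); print('c',c)
yaw=np.arctan2(-u[0],u[1])
ey=np.array([-np.sin(yaw),np.cos(yaw),0]); print('origin by corners',c-ey*.03,'by knob',P['ik']-ey*.06, 'outer open',-.045-(P['ok']-P['ik']+ey*.06)@ey)
print('top-plane', onplane('top',T(338,213),.092),onplane('top',T(637,285),.092))
E
```

```text
ik [0.5597 0.1396 0.0929] gap 0.0018
ok [ 0.5186 -0.0315  0.0911] gap 0.0011
vial [0.5358 0.0493 0.0594] gap 0.0014
c+x+y [0.6513 0.2807 0.0721] gap 0.0015
c-x+y [0.5394 0.3085 0.0714] gap 0.0022
c+x-y [ 0.5651 -0.0879  0.0758] gap 0.002
c-x-y [ 0.453  -0.0609  0.0762] gap 0.0008
dist 0.17594065953666424 yaw -0.23562622012339388
0.3785683554946326 -0.2299383987882127
0.3793079487378275 -0.22957936214280433
c [0.55219621 0.11011466 0.07386759]
origin by corners [0.54519266 0.08094361 0.07386759] by knob [0.54570122 0.08123099 0.09286072] outer open 0.07093221864030289
top-plane [[0.56064954 0.13964825 0.092     ]] [[ 0.51916681 -0.03128768  0.092     ]]
```

```bash
cat >> h.py <<'E'
YAW=-.233; O=np.array([.5455,.081,0])
EX=np.array([np.cos(YAW),np.sin(YAW),0]); EY=np.array([-np.sin(YAW),np.cos(YAW),0])
from scipy.spatial.transform import Rotation as Ro
def goto(hx,hy,z):
    o=ctrl.get_obs(); R=Ro.from_rotvec(o['tool_rot']).as_matrix(); p=np.array(o['tool_pos'])
    tgt=O+hx*EX+hy*EY+[0,0,z]
    a=R.T@EX; r=np.arctan2(-a[0],a[1]); r=(r+np.pi/2)%np.pi-np.pi/2
    d=p-O; print('t',round(o['t'],2),'hatch',np.round([d@EX*1e3,d@EY*1e3,p[2]*1e3],1),'shift mm',((R.T@(tgt-p))*1e3).round(1),'roll',r.round(3),'tilt',R[2].round(3))
    print('after roll',(Ro.from_euler('z',r).as_matrix().T@R.T@(tgt-p)*1e3).round(1),'q6',o['q'][5].round(2),'F',np.round(o['contact_force'],1),'open',round(o['opening'],4),'grip',round(o['grip_force'],1))
E
python3 - <<'E'
from h import *
g=onplane('top',[[205+390/4.4-.4,195+235/4.4-.4]],.057)[0]-O; print('grip',g@EX,g@EY)
goto(0,-.116,.15)
E
```

```text
grip -0.002376825820862706 0.02793208449791417
t 0.1 hatch [-404.8  410.3  203.6] shift mm [-489.3 -448.8   54.3] roll 1.398 tilt [ 0.    -0.002 -1.   ]
after roll [-526.2  404.8   54.3] q6 -0.12 F [ 0.5 -1.4  0.1] open 0.085 grip 0.0
```

```bash
python3 -m handwheel '[{"roll":0.117},{"roll":0.117},{"roll":0.117},{"roll":0.117},{"roll":0.117},{"roll":0.117},{"roll":0.117},{"roll":0.117},{"roll":0.117},{"roll":0.117},{"roll":0.117},{"roll":0.111}]' 45 30; python3 -c "
from h import *
goto(0,-.116,.15)"
```

```text
t 0.1 hatch [-404.8  410.3  203.6] shift mm [-489.3 -448.8   54.3] roll 1.398 tilt [ 0.    -0.002 -1.   ]
after roll [-526.2  404.8   54.3] q6 -0.12 F [ 0.5 -1.4  0.1] open 0.085 grip 0.0$[0]: bad value
```

```bash
python3 -m handwheel '[{"tx":0,"ty":0,"tz":0,"roll":0.117},{"tx":0,"ty":0,"tz":0,"roll":0.117},{"tx":0,"ty":0,"tz":0,"roll":0.117},{"tx":0,"ty":0,"tz":0,"roll":0.117},{"tx":0,"ty":0,"tz":0,"roll":0.117},{"tx":0,"ty":0,"tz":0,"roll":0.117},{"tx":0,"ty":0,"tz":0,"roll":0.117},{"tx":0,"ty":0,"tz":0,"roll":0.117},{"tx":0,"ty":0,"tz":0,"roll":0.117},{"tx":0,"ty":0,"tz":0,"roll":0.117},{"tx":0,"ty":0,"tz":0,"roll":0.117},{"tx":0,"ty":0,"tz":0,"roll":0.111}]' 45 30; python3 -c "
from h import *
goto(0,-.116,.15)"
```

```text
t: 1.1
tool_pos: [0.2465, 0.5739, 0.204]
tool_rot: [2.47, 1.941, -0.002]
contact_force: [-1.3, -0.2, 0.9]
opening: 0.0452
grip_force: 0.0
t 1.1 hatch [-404.7  410.5  204. ] shift mm [-524.1  407.7   54.4] roll -0.006 tilt [-0.001 -0.    -1.   ]
after roll [-526.5  404.7   54.4] q6 1.28 F [-1.3 -0.2  0.9] open 0.0452 grip 0.0
```

```bash
python3 -m handwheel '[{"tx":-30,"ty":23},{"tx":-30,"ty":23},{"tx":-30,"ty":23},{"tx":-30,"ty":23},{"tx":-30,"ty":23},{"tx":-30,"ty":23},{"tx":-30,"ty":23},{"tx":-30,"ty":23},{"tx":-30,"ty":23},{"tx":-30,"ty":23},{"tx":-30,"ty":23},{"tx":-30,"ty":23}]'; python3 -c "
from h import *
goto(0,-.116,.15)"
```

```text
t 1.1 hatch [-404.7  410.5  204. ] shift mm [-524.1  407.7   54.4] roll -0.006 tilt [-0.001 -0.    -1.   ]
after roll [-526.5  404.7   54.4] q6 1.28 F [-1.3 -0.2  0.9] open 0.0452 grip 0.0$[0]: bad value
```

```bash
python3 -m handwheel '[{"tx":-30,"ty":23,"tz":0,"roll":0},{"tx":-30,"ty":23,"tz":0,"roll":0},{"tx":-30,"ty":23,"tz":0,"roll":0},{"tx":-30,"ty":23,"tz":0,"roll":0},{"tx":-30,"ty":23,"tz":0,"roll":0},{"tx":-30,"ty":23,"tz":0,"roll":0},{"tx":-30,"ty":23,"tz":0,"roll":0},{"tx":-30,"ty":23,"tz":0,"roll":0},{"tx":-30,"ty":23,"tz":0,"roll":0},{"tx":-30,"ty":23,"tz":0,"roll":0},{"tx":-30,"ty":23,"tz":0,"roll":0},{"tx":0,"ty":0,"tz":0,"roll":-0.006}]'; python3 -c "
from h import *
goto(0,-.116,.15)"
```

```text
t: 2.1
tool_pos: [0.4185, 0.1897, 0.2044]
tool_rot: [2.464, 1.945, -0.002]
contact_force: [0.1, -0.1, 0.6]
opening: 0.045
grip_force: 0.0
t 2.1 hatch [-148.7   76.4  204.4] shift mm [-192.1  148.9   55. ] roll -0.001 tilt [-0.002  0.001 -1.   ]
after roll [-192.3  148.6   55. ] q6 0.5 F [ 0.1 -0.1  0.6] open 0.045 grip 0.0
```

```bash
python3 -m handwheel '[{"tx":-32,"ty":25,"tz":0,"roll":0},{"tx":-32,"ty":25,"tz":0,"roll":0},{"tx":-32,"ty":25,"tz":0,"roll":0},{"tx":-32,"ty":25,"tz":0,"roll":0},{"tx":-32,"ty":25,"tz":10,"roll":0},{"tx":-32,"ty":24,"tz":20,"roll":0},{"tx":0,"ty":0,"tz":25,"roll":0},{"tx":0,"ty":0,"tz":0,"roll":0}]'; python3 -c "
from h import *
goto(0,-.116,.074); snap('top','top1'); snap('side','side1')
a=cv2.imread('pics/top1.png')[190:310,250:410]; b=cv2.imread('pics/side1.png')[150:330,160:310]
cv2.imwrite('pics/v1.png',np.hstack([cv2.resize(a,(440,330),interpolation=2),cv2.resize(b,(275,330),interpolation=2)]))"
```

```text
t: 2.77
tool_pos: [0.5144, -0.0238, 0.1453]
tool_rot: [-2.455, -1.947, 0.01]
contact_force: [-1.3, 0.6, -0.6]
opening: 0.045
grip_force: 0.0
t 2.77 hatch [  -6.1 -109.2  145.3] shift mm [-6.9  6.8 71.2] roll 0.003 tilt [-0.   -0.01 -1.  ]
after roll [-6.8  6.8 71.2] q6 0.04 F [-1.3  0.6 -0.6] open 0.045 grip 0.0
```

View pics/v1.png

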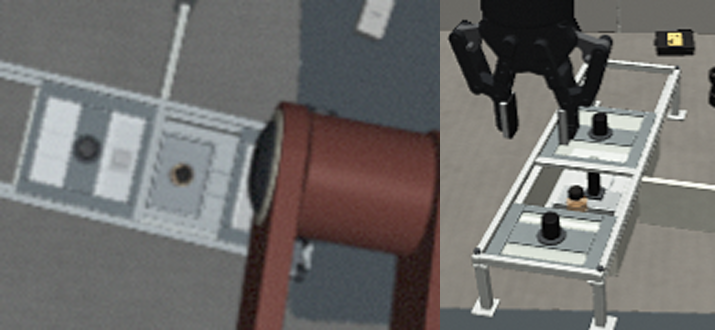

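```bash
python3 -m handwheel '[{"tx":-7,"ty":7,"tz":10,"roll":0},{"tx":0,"ty":0,"tz":20,"roll":0},{"tx":0,"ty":0,"tz":10,"roll":0},{"tx":0,"ty":0,"tz":0,"roll":0},{"tx":0,"ty":0,"tz":0,"roll":0}]'; python3 -c "
from h import *
goto(0,-.116,.074); im,d=snap('side','side2')
b=im[150:330,160:310,::-1]
cv2.imwrite('pics/v2.png',cv2.resize(b,None,fx=3.3,fy=3.3,interpolation=2))"
```

```text
t: 3.28
tool_pos: [0.5226, -0.0311, 0.1111]
tool_rot: [-2.457, -1.957, 0.001]
contact_force: [0.6, 0.2, -0.3]
opening: 0.0446
grip_force: 0.0
t 3.28 hatch [   3.6 -114.4  111.1] shift mm [-1.6 -3.6 37.1] roll 0.007 tilt [-0.    -0.001 -1.   ]
after roll [-1.6 -3.5 37.1] q6 0.02 F [ 0.6  0.2 -0.3] open 0.0446 grip 0.0
```

View pics/v2.png

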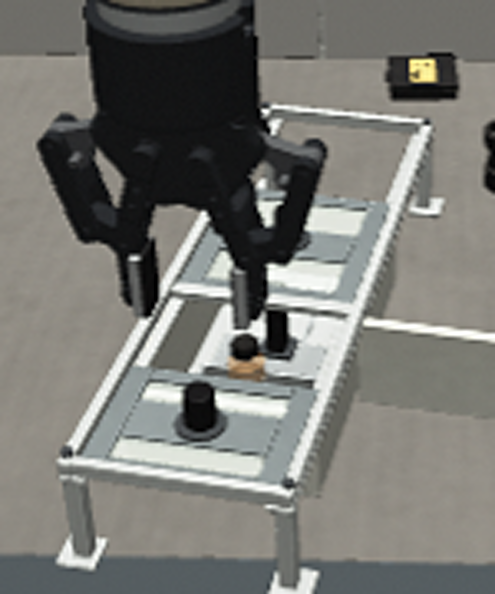

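```bash
python3 -m handwheel '[{"tx":-1.6,"ty":-3.6,"tz":0,"roll":0.007},{"tx":0,"ty":0,"tz":12,"roll":0},{"tx":0,"ty":0,"tz":12,"roll":0},{"tx":0,"ty":0,"tz":12,"roll":0},{"tx":0,"ty":0,"tz":0,"roll":0},{"tx":0,"ty":0,"tz":0,"roll":0}]'; python3 -c "
from h import *
goto(0,-.116,.074)"; python3 -m handwheel '[{"tx":0,"ty":0,"tz":0,"roll":0},{"tx":0,"ty":0,"tz":0,"roll":0},{"tx":0,"ty":0,"tz":0,"roll":0},{"tx":0,"ty":0,"tz":0,"roll":0},{"tx":0,"ty":0,"tz":0,"roll":0},{"tx":0,"ty":0,"tz":0,"roll":0}]' 0 30
```

```text
t: 3.83
tool_pos: [0.5175, -0.0322, 0.0732]
tool_rot: [-2.464, -1.945, 0.004]
contact_force: [0.3, 0.5, 0.3]
opening: 0.0453
grip_force: 0.0
t 3.83 hatch [  -1.1 -116.6   73.2] shift mm [ 0.6  1.1 -0.8] roll -0.001 tilt [-0.    -0.004 -1.   ]
after roll [ 0.6  1.1 -0.8] q6 0.03 F [0.3 0.5 0.3] open 0.0453 grip 0.0
t: 4.33
tool_pos: [0.5191, -0.0324, 0.0754]
tool_rot: [2.465, 1.947, 0.001]
contact_force: [-0.1, 0.2, -0.5]
opening: 0.0
grip_force: 0.0
```

```bash
python3 -c "
from h import *
im,d=snap('side','side3')
b=im[150:330,160:310,::-1]
cv2.imwrite('pics/v3.png',cv2.resize(b,None,fx=3.3,fy=3.3,interpolation=2))"
```

```text
(no output)
```

View pics/v3.png

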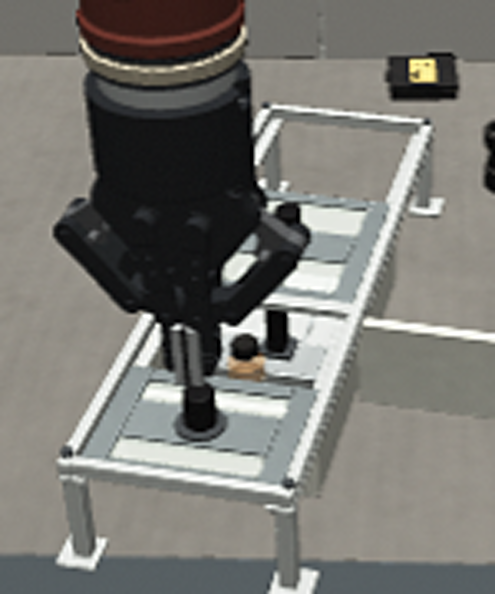

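```bash
python3 -c "
from h import *
for z in(.074,.085,.095):
  for c in((190,388),(210,385),(200,388)):
    p=onplane('side',[[160+c[0]/3.3-.3,150+c[1]/3.3-.3]],z)[0]-O; print(z,c,(p@EX).round(4),(p@EY).round(4))
z=np.load('pics/side3.npz');d=z['d'];d0=np.load('pics/side0.npz')['d']
print((d[246:284:2,206:232:2]*1000).astype(int)); print((d0[256:284:2,206:232:2]*1000).astype(int))
"
```

```text
0.074 (190, 388) -0.013 -0.0963
0.074 (210, 385) -0.0033 -0.0917
0.074 (200, 388) -0.0078 -0.0952
0.085 (190, 388) -0.0081 -0.1089
0.085 (210, 385) 0.0015 -0.1044
0.085 (200, 388) -0.0029 -0.1079
0.095 (190, 388) -0.0035 -0.1204
0.095 (210, 385) 0.0058 -0.116
0.095 (200, 388) 0.0015 -0.1194
[[885 756 753 753 762 755 755 752 752 759 750 746 747]
 [886 759 759 757 762 756 755 756 752 759 773 988 750]
 [884 770 768 762 763 759 758 765 763 766 779 981 980]
 [882 882 770 764 764 762 761 766 765 767 780 970 883]
 [879 881 770 766 763 763 763 768 768 768 780 965 879]
 [875 889 771 770 769 767 767 770 771 769 784 958 876]
 [878 893 778 771 769 770 767 773 771 772 784 952 881]
 [880 891 779 771 773 769 771 775 772 771 949 949 885]
 [847 844 848 781 773 773 773 775 775 777 931 928 886]
 [841 840 842 841 777 779 775 776 842 841 844 839 888]
 [839 843 837 839 839 779 778 775 800 836 838 836 837]
 [836 837 835 835 837 795 793 798 796 797 837 835 834]
 [831 829 833 831 834 789 788 791 792 794 831 830 831]
 [824 824 823 821 825 791 789 790 791 799 828 826 824]
 [817 818 819 818 818 792 791 792 794 
[... 308 characters left out ...]
17 930 943 955 959 962 954 952 956 883]
 [878 892 904 918 932 942 955 954 929 930 946 949 885]
 [845 847 848 846 931 946 947 925 933 930 929 928 880]
 [846 840 843 842 840 839 842 842 839 843 842 840 885]
 [842 841 840 838 841 801 797 798 799 837 838 838 838]
 [833 835 837 836 837 795 796 795 795 796 836 837 833]
 [831 832 828 831 829 789 790 790 791 793 831 829 833]
 [820 823 824 824 824 792 790 787 792 795 827 826 826]
 [819 818 818 817 817 794 789 793 793 799 811 819 820]
 [814 814 815 815 809 795 793 794 795 799 810 810 814]
 [809 806 806 809 807 801 794 795 797 800 804 810 811]
 [806 806 805 805 800 802 800 799 801 800 801 807 803]
 [799 802 800 801 803 798 797 796 794 798 804 800 803]]
```

```bash
python3 -c "
from h import *
d=np.load('pics/side3.npz')['d']
T=np.array(optics.camera_params('side')['extrinsics'])
for (c,r) in [(212,262),(214,264),(216,265),(218,265),(218,266),(220,265),(222,262),(224,262),(216,256),(218,270),(218,272)]:
    o,ry=rays('side',[[c,r]]); p=o+ry[0]*d[r,c]; h=p-O; print(c,r,d[r,c].round(3),'hatch',(h@EX).round(4),(h@EY).round(4),p[2].round(4))
o=ctrl.get_obs();print(o['t'],o['tool_pos'],o['q'].round(3))
"
```

```text
212 262 0.782 hatch -0.0106 -0.1243 0.1083
214 264 0.777 hatch -0.0056 -0.1287 0.1083
216 265 0.78 hatch -0.0029 -0.127 0.1053
218 265 0.778 hatch 0.001 -0.1279 0.1067
218 266 0.779 hatch 0.001 -0.1282 0.1048
220 265 0.779 hatch 0.004 -0.1262 0.1058
222 262 0.775 hatch 0.0078 -0.1258 0.1125
224 262 0.778 hatch 0.0103 -0.1231 0.1109
216 256 0.767 hatch -0.0008 -0.1284 0.1258
218 270 0.789 hatch -0.0012 -0.1242 0.0924
218 272 0.79 hatch -0.001 -0.1255 0.0891
4.3833 [ 0.51899202 -0.03240982  0.07535396] [-0.206 -0.082  1.971  0.     1.253  0.028]
```

```bash
python3 -c "
from h import *
d=np.load('pics/side2.npz')['d']
for (c,r) in [(203,236),(203,240),(203,242),(203,244),(205,244),(205,240),(231,240),(231,244),(231,246),(233,246),(233,248),(235,246),(237,244)]:
    o,ry=rays('side',[[c,r]]); p=o+ry[0]*d[r,c]; h=p-O; print(c,r,d[r,c].round(3),'hatch',(h@EX).round(4),(h@EY).round(4),p[2].round(4))
d=np.load('pics/side0.npz')['d']
for (c,r) in [(114,76),(116,78),(138,68),(140,70)]:
    o,ry=rays('side',[[c,r]]); p=o+ry[0]*d[r,c]; h=p-O; print(c,r,d[r,c].round(3),'world',p.round(3))
"
```

```text
203 236 0.753 hatch -0.0211 -0.1255 0.1616
203 240 0.758 hatch -0.0217 -0.1259 0.1537
203 242 0.756 hatch -0.0209 -0.1285 0.1517
203 244 0.763 hatch -0.0228 -0.1252 0.1449
205 244 0.768 hatch -0.0211 -0.121 0.1421
205 240 0.767 hatch -0.0214 -0.1184 0.1484
231 240 0.745 hatch 0.0264 -0.1263 0.1611
231 244 0.749 hatch 0.0261 -0.1268 0.1534
231 246 0.753 hatch 0.0254 -0.1255 0.1484
233 246 0.751 hatch 0.029 -0.126 0.1492
233 248 0.753 hatch 0.029 -0.1265 0.1455
235 246 0.758 hatch 0.0304 -0.1202 0.1452
237 244 0.755 hatch 0.034 -0.12 0.1496
114 76 1.158 world [0.226 0.518 0.258]
116 78 1.162 world [0.23  0.519 0.253]
138 68 1.238 world [0.264 0.608 0.253]
140 70 1.241 world [0.268 0.609 0.248]
```

```bash
sed -i "s/p=np.array(o\['tool_pos'\])/p=np.array(o['tool_pos'])+[0,0,.030]/" h.py; python3 -m handwheel '[{"tx":0,"ty":0,"tz":0,"roll":0},{"tx":0,"ty":0,"tz":0,"roll":0},{"tx":0,"ty":0,"tz":0,"roll":0},{"tx":0,"ty":0,"tz":0,"roll":0},{"tx":0,"ty":0,"tz":8,"roll":0},{"tx":0,"ty":0,"tz":8,"roll":0},{"tx":0,"ty":0,"tz":7,"roll":0},{"tx":0,"ty":0,"tz":6,"roll":0},{"tx":0,"ty":0,"tz":0,"roll":0},{"tx":0,"ty":0,"tz":0,"roll":0}]' 45; python3 -c "
from h import *
goto(0,-.116,.075)"; python3 -m handwheel '[{"tx":0,"ty":0,"tz":0,"roll":0},{"tx":0,"ty":0,"tz":0,"roll":0},{"tx":0,"ty":0,"tz":0,"roll":0},{"tx":0,"ty":0,"tz":0,"roll":0},{"tx":0,"ty":0,"tz":0,"roll":0},{"tx":0,"ty":0,"tz":0,"roll":0}]' 0 30;  python3 -c "
from h import *
goto(0,-.045,.075)"
```

```text
t: 5.22
tool_pos: [0.5182, -0.0323, 0.0451]
tool_rot: [-2.465, -1.946, 0.002]
contact_force: [0.7, -0.2, -0.3]
opening: 0.0449
grip_force: 0.0
t 5.22 hatch [  -0.4 -116.5   75.1] shift mm [0.5 0.4 0.1] roll -0.001 tilt [-0.    -0.002 -1.   ]
after roll [0.5 0.4 0.1] q6 0.03 F [ 0.7 -0.2 -0.3] open 0.0449 grip 0.0
t: 5.72
tool_pos: [0.5198, -0.0326, 0.0468]
tool_rot: [2.464, 1.946, 0.002]
contact_force: [3.6, -0.3, 0.3]
opening: 0.0167
grip_force: 29.7
t 5.72 hatch [   1.2 -116.5   76.8] shift mm [71.5 -1.3  1.8] roll -0.001 tilt [ 0.     0.002 -1.   ]
after roll [71.5 -1.2  1.8] q6 0.03 F [ 3.6 -0.3  0.3] open 0.0167 grip 29.7
```

```bash
python3 -m handwheel '[{"tx":4,"ty":0,"tz":0,"roll":0},{"tx":8,"ty":0,"tz":0,"roll":0},{"tx":9,"ty":0,"tz":0,"roll":0},{"tx":9,"ty":0,"tz":0,"roll":0},{"tx":9,"ty":0,"tz":0,"roll":0},{"tx":9,"ty":0,"tz":0,"roll":0},{"tx":8,"ty":0,"tz":0,"roll":0},{"tx":6,"ty":0,"tz":0,"roll":0},{"tx":4,"ty":0,"tz":0,"roll":0},{"tx":3,"ty":0,"tz":0,"roll":0},{"tx":0,"ty":0,"tz":0,"roll":0},{"tx":0,"ty":0,"tz":0,"roll":0}]';  python3 -c "
from h import *
goto(0,-.045,.075)"
```

```text
t: 6.72
tool_pos: [0.5361, 0.0363, 0.0468]
tool_rot: [2.464, 1.948, 0.004]
contact_force: [5.6, 0.5, 1.2]
opening: 0.0166
grip_force: 29.9
t 6.72 hatch [  1.2 -45.7  76.8] shift mm [ 0.7 -1.2  1.8] roll -0.0 tilt [ 0.002  0.002 -1.   ]
after roll [ 0.7 -1.2  1.8] q6 0.16 F [5.6 0.5 1.2] open 0.0166 grip 29.9
```

```bash
python3 -m handwheel '[{"tx":1,"ty":0,"tz":0,"roll":0},{"tx":1,"ty":0,"tz":0,"roll":0},{"tx":1,"ty":0,"tz":0,"roll":0},{"tx":0,"ty":0,"tz":0,"roll":0},{"tx":0,"ty":0,"tz":0,"roll":0}]';  python3 -c "
from h import *
goto(0,-.045,.075)"
```

```text
t: 7.13
tool_pos: [0.5366, 0.0386, 0.0468]
tool_rot: [2.464, 1.947, 0.003]
contact_force: [4.8, -1.8, 1.1]
opening: 0.0166
grip_force: 29.9
t 7.13 hatch [  1.2 -43.3  76.8] shift mm [-1.7 -1.2  1.8] roll -0.0 tilt [ 0.     0.002 -1.   ]
after roll [-1.7 -1.2  1.8] q6 0.17 F [ 4.8 -1.8  1.1] open 0.0166 grip 29.9
```

```bash
python3 -m handwheel '[{"tx":1,"ty":0,"tz":0,"roll":0},{"tx":1,"ty":0,"tz":0,"roll":0},{"tx":1,"ty":0,"tz":0,"roll":0},{"tx":0,"ty":0,"tz":0,"roll":0},{"tx":0,"ty":0,"tz":0,"roll":0}]';  python3 -c "
from h import *
goto(0,-.045,.075); im,d=snap('side','side4')
b=im[150:330,160:310,::-1]
cv2.imwrite('pics/v4.png',cv2.resize(b,None,fx=3.3,fy=3.3,interpolation=2))"
```

```text
t: 7.55
tool_pos: [0.5368, 0.0391, 0.0467]
tool_rot: [2.461, 1.946, -0.004]
contact_force: [2.4, -9.6, 1.6]
opening: 0.0167
grip_force: 30.1
t 7.55 hatch [  1.2 -42.8  76.7] shift mm [-2.2 -1.2  1.8] roll 0.0 tilt [-0.005  0.002 -1.   ]
after roll [-2.2 -1.2  1.8] q6 0.17 F [ 2.4 -9.6  1.6] open 0.0167 grip 30.1
```

View pics/v4.png

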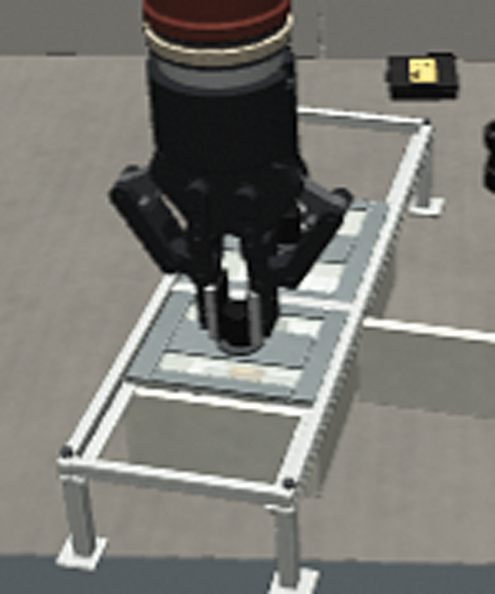

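```bash
python3 -m handwheel '[{"tx":0,"ty":0,"tz":0,"roll":0},{"tx":0,"ty":0,"tz":0,"roll":0},{"tx":0,"ty":0,"tz":0,"roll":0},{"tx":0,"ty":0,"tz":0,"roll":0},{"tx":0,"ty":0,"tz":-10,"roll":0},{"tx":0,"ty":0,"tz":-15,"roll":0},{"tx":0,"ty":0,"tz":-10,"roll":0},{"tx":25,"ty":0,"tz":0,"roll":0},{"tx":25,"ty":0,"tz":0,"roll":0},{"tx":25,"ty":0,"tz":0,"roll":0},{"tx":23,"ty":0,"tz":0,"roll":0},{"tx":0,"ty":0,"tz":0,"roll":0}]' 45;  python3 -m handwheel '[{"tx":0,"ty":0,"tz":0,"roll":0},{"tx":0,"ty":0,"tz":0,"roll":0}]'; python3 -c "
from h import *
goto(0,.061,.075)"
```

```text
t: 8.6
tool_pos: [0.5598, 0.1392, 0.0823]
tool_rot: [-2.462, -1.951, -0.004]
contact_force: [-0.3, 1.2, 0.1]
opening: 0.0451
grip_force: 0.0
t: 8.77
tool_pos: [0.5589, 0.1356, 0.0815]
tool_rot: [2.465, 1.947, -0.0]
contact_force: [0.7, 0.6, 0.3]
opening: 0.0448
grip_force: 0.0
t 8.77 hatch [  0.4  56.2 111.5] shift mm [ 4.8 -0.5 36.5] roll -0.001 tilt [-0.  0. -1.]
after roll [ 4.8 -0.4 36.5] q6 0.34 F [0.7 0.6 0.3] open 0.0448 grip 0.0
```

```bash
python3 -m handwheel '[{"tx":5,"ty":0,"tz":0,"roll":0},{"tx":0,"ty":0,"tz":12,"roll":0},{"tx":0,"ty":0,"tz":12,"roll":0},{"tx":0,"ty":0,"tz":8,"roll":0},{"tx":0,"ty":0,"tz":4,"roll":0},{"tx":0,"ty":0,"tz":0,"roll":0},{"tx":0,"ty":0,"tz":0,"roll":0}]';python3 -m handwheel '[{"tx":0,"ty":0,"tz":0,"roll":0},{"tx":0,"ty":0,"tz":0,"roll":0},{"tx":0,"ty":0,"tz":0,"roll":0},{"tx":0,"ty":0,"tz":0,"roll":0},{"tx":0,"ty":0,"tz":0,"roll":0},{"tx":0,"ty":0,"tz":0,"roll":0}]' 0 30;  python3 -c "
from h import *
goto(0,.161,.075)"
```

```text
t: 9.35
tool_pos: [0.5597, 0.1405, 0.0443]
tool_rot: [-2.465, -1.946, 0.002]
contact_force: [-0.3, -0.1, 0.6]
opening: 0.045
grip_force: 0.0
t: 9.85
tool_pos: [0.5609, 0.1408, 0.0459]
tool_rot: [2.465, 1.946, 0.002]
contact_force: [0.9, -0.2, 2.6]
opening: 0.0166
grip_force: 29.6
t 9.85 hatch [ 1.2 61.7 75.9] shift mm [99.3 -1.3  1. ] roll -0.001 tilt [ 0.     0.002 -1.   ]
after roll [99.3 -1.2  1. ] q6 0.35 F [ 0.9 -0.2  2.6] open 0.0166 grip 29.6
```

```bash
python3 -m handwheel '[{"tx":4,"ty":0,"tz":0,"roll":0},{"tx":8,"ty":0,"tz":0,"roll":0},{"tx":12,"ty":0,"tz":0,"roll":0},{"tx":12,"ty":0,"tz":0,"roll":0},{"tx":12,"ty":0,"tz":0,"roll":0},{"tx":12,"ty":0,"tz":0,"roll":0},{"tx":12,"ty":0,"tz":0,"roll":0},{"tx":10,"ty":0,"tz":0,"roll":0},{"tx":8,"ty":0,"tz":0,"roll":0},{"tx":6,"ty":0,"tz":0,"roll":0},{"tx":3,"ty":0,"tz":0,"roll":0},{"tx":0,"ty":0,"tz":0,"roll":0}]';  python3 -m handwheel '[{"tx":1,"ty":0,"tz":0,"roll":0},{"tx":1,"ty":0,"tz":0,"roll":0},{"tx":0,"ty":0,"tz":0,"roll":0},{"tx":0,"ty":0,"tz":0,"roll":0}]'; python3 -c "
from h import *
goto(0,.161,.075)"
```

```text
t: 10.85
tool_pos: [0.584, 0.2381, 0.0459]
tool_rot: [2.463, 1.948, 0.001]
contact_force: [1.6, -2.6, 6.8]
opening: 0.0167
grip_force: 30.1
t: 11.18
tool_pos: [0.584, 0.238, 0.0459]
tool_rot: [2.462, 1.946, -0.004]
contact_force: [1.0, -7.6, 8.8]
opening: 0.0169
grip_force: 30.3
t 11.18 hatch [  1.2 161.7  75.9] shift mm [-0.7 -1.2  0.9] roll -0.0 tilt [-0.004  0.001 -1.   ]
after roll [-0.7 -1.2  0.9] q6 0.51 F [ 1.  -7.6  8.8] open 0.0169 grip 30.3
```

```bash
python3 -m handwheel '[{"tx":0,"ty":0,"tz":0,"roll":0},{"tx":0,"ty":0,"tz":0,"roll":0},{"tx":0,"ty":0,"tz":0,"roll":0},{"tx":0,"ty":0,"tz":0,"roll":0},{"tx":0,"ty":0,"tz":-10,"roll":0},{"tx":0,"ty":0,"tz":-20,"roll":0},{"tx":0,"ty":0,"tz":-15,"roll":0},{"tx":0,"ty":0,"tz":0,"roll":0}]' 45; python3 -c "
from h import *
goto(0,.028,.12)
a=snap('top','top5')[0]; b=snap('side','side5')[0]
a=a[195:300,205:385,::-1]; b=b[175:335,170:300,::-1]
a=cv2.resize(a,None,fx=2.4,fy=2.4,interpolation=2); b=cv2.resize(b,None,fx=2.8,fy=2.8,interpolation=2)
c=np.zeros((b.shape[0],a.shape[1]+b.shape[1],3),np.uint8); c[:a.shape[0],:a.shape[1]]=a; c[:,a.shape[1]:]=b; print(a.shape,c.shape); cv2.imwrite('pics/v5.png',c)"
```

```text
t: 11.85
tool_pos: [0.5865, 0.2401, 0.0953]
tool_rot: [2.463, 1.945, 0.012]
contact_force: [0.3, 0.1, 1.3]
opening: 0.0451
grip_force: 0.0
t 11.85 hatch [  3.1 164.2 125.3] shift mm [-136.3   -3.     4.7] roll -0.001 tilt [ 0.004  0.007 -1.   ]
after roll [-136.3   -3.2    4.7] q6 0.5 F [0.3 0.1 1.3] open 0.0451 grip 0.0
(252, 432, 3) (448, 796, 3)
```

View pics/v5.png

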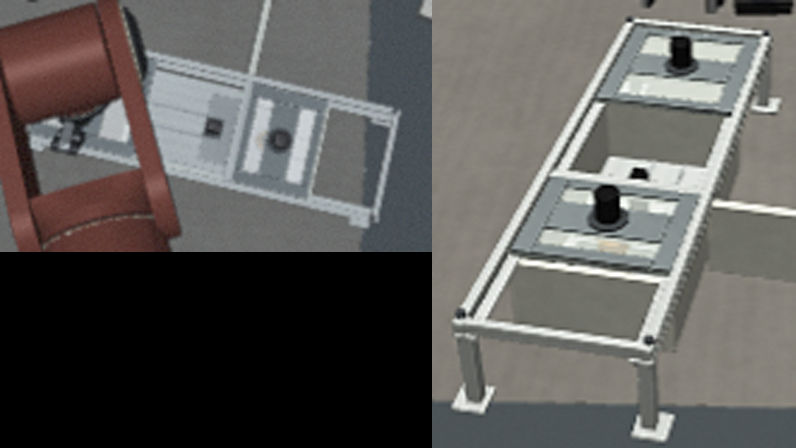

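```bash
python3 -c "
from h import *
a=[[205+213.5/2.4-.3,195+126/2.4-.3]]; b=[[170+208/2.8-.3,175+173/2.8-.3]]
im=np.load('pics/top5.npz')['im'].astype(int); m=(im.max(2)<70); ys,xs=np.nonzero(m[243:253,288:300]); print(xs.mean()+288,ys.mean()+243,len(xs),a,b)
x,e=tri(a,b); h=x-O; print(h@EX,h@EY,x[2],e)
x=onplane('top',[[xs.mean()+288,ys.mean()+243]],.057)[0]-O; print(x@EX,x@EY)
goto(0,.026,.12)"
```

```text
293.10526315789474 247.68421052631578 19 [[293.65833333333336, 247.2]] [[243.98571428571427, 236.48571428571427]]
0.000583561746394021 0.027536420712322526 0.056310156785541854 0.0013203343461241999
-0.001633791609496834 0.02845418608402953
t 11.95 hatch [  1.3 163.1 121.6] shift mm [-137.1   -1.2    1.4] roll -0.001 tilt [ 0.001  0.002 -1.   ]
after roll [-137.1   -1.3    1.4] q6 0.5 F [-0.1  0.2 -0.3] open 0.0449 grip 0.0
```

```bash
python3 -c "
from h import *
for f,tz in(('side2',.111),('side3',.0754),('side4',.0467)):
    d=np.load(f'pics/{f}.npz')['d']; r,c=np.mgrid[150:290,160:290]; px=np.c_[c.ravel(),r.ravel()]
    o,ry=rays('side',px); p=o+ry*d[r,c].ravel()[:,None]; h=np.c_[(p-O)@EX,(p-O)@EY,p[:,2]]
    yc={'side2':-.1144,'side3':-.1165,'side4':-.0428}[f]; tip=tz+.03
    k=(abs(h[:,1]-yc)<.035)&(h[:,2]>tip+.003)&(h[:,2]>.1)
    h=h[k]; print(f)
    for z in np.arange(0,.12,.008):
        s=h[abs(h[:,2]-tip-z)<.004]
        if len(s)>4: print(int(z*1000),len(s),np.percentile(s[:,0],[2,98]).round(3),np.percentile(s[:,1]-yc,[2,98]).round(3))
"
```

```text
side2
0 8 [-0.03   0.029] [-0.011  0.001]
8 81 [-0.033  0.037] [-0.013  0.007]
16 88 [-0.035  0.037] [-0.012  0.009]
24 95 [-0.034  0.037] [-0.013  0.008]
32 91 [-0.033  0.037] [-0.013  0.008]
40 93 [-0.044  0.044] [-0.015  0.007]
48 208 [-0.05   0.055] [-0.015  0.008]
56 226 [-0.053  0.056] [-0.015  0.011]
64 209 [-0.056  0.059] [-0.019  0.012]
72 263 [-0.057  0.061] [-0.019  0.012]
80 240 [-0.06   0.063] [-0.019  0.001]
88 293 [-0.061  0.066] [-0.021 -0.001]
96 415 [-0.064  0.068] [-0.021  0.009]
104 441 [-0.061  0.064] [-0.02   0.008]
112 154 [-0.037  0.041] [-0.013  0.005]
side3
0 7 [-0.013  0.008] [-0.013 -0.007]
8 55 [-0.015  0.011] [-0.013  0.002]
16 70 [-0.015  0.012] [-0.014  0.003]
24 76 [-0.015  0.012] [-0.013  0.004]
32 56 [-0.013  0.011] [-0.013 -0.002]
40 97 [-0.028  0.025] [-0.015 -0.002]
48 214 [-0.035  0.031] [-0.015  0.007]
56 185 [-0.042  0.038] [-0.014  0.008]
64 194 [-0.048  0.043] [-0.019  0.007]
72 218 [-0.053  0.048] [-0.019  0.007]
80 261 [-0.06   0.056] [-0.019 -0.003]
88 361 [-0.06   0.059] [-0.02   0.009]
96 259 [-0.051  0.047] [-0.022  0.002]
104 282 [-0.04  0.04] [-0.021  0.003]
112 125 [-0.041  0.038] [-0.013  0.005]
side4
24 45 [-0.023  0.02 ] [-0.013  0.008]
32 63 [-0.021  0.02 ] [-0.012  0.011]
40 96 [-0.037  0.034] [-0.015  0.007]
48 182 [-0.042  0.039] [-0.014  0.01 ]
56 162 [-0.047  0.043] [-0.014  0.011]
64 158 [-0.05   0.048] [-0.018  0.009]
72 176 [-0.056  0.052] [-0.019  0.01 ]
80 191 [-0.06   0.057] [-0.019 -0.003]
88 265 [-0.063  0.062] [-0.02   0.006]
96 309 [-0.061  0.059] [-0.021  0.009]
104 236 [-0.041  0.041] [-0.02   0.003]
112 108 [-0.041  0.038] [-0.013  0.005]
```

```bash
python3 -m handwheel '[{"tx":-15,"ty":0,"tz":0,"roll":0},{"tx":-25,"ty":0,"tz":0,"roll":0},{"tx":-25,"ty":0,"tz":0,"roll":0},{"tx":-25,"ty":0,"tz":0,"roll":0},{"tx":-25,"ty":0,"tz":0,"roll":0},{"tx":-15,"ty":0,"tz":0,"roll":0},{"tx":-9,"ty":0,"tz":0,"roll":0},{"tx":0,"ty":0,"tz":0,"roll":0},{"tx":0,"ty":0,"tz":15,"roll":0},{"tx":0,"ty":0,"tz":15,"roll":0},{"tx":0,"ty":0,"tz":0,"roll":0},{"tx":0,"ty":0,"tz":0,"roll":0}]' 32; python3 -c "
from h import *
goto(0.001,.0235,.033)"
```

```text
t: 12.95
tool_pos: [0.5502, 0.1043, 0.0588]
tool_rot: [-2.464, -1.946, 0.004]
contact_force: [0.1, -0.2, -0.1]
opening: 0.0315
grip_force: 0.0
t 12.95 hatch [-0.8 23.7 88.8] shift mm [-0.2  2.  55.8] roll -0.0 tilt [-0.001 -0.003 -1.   ]
after roll [-0.2  2.  55.8] q6 0.29 F [ 0.1 -0.2 -0.1] open 0.0315 grip 0.0
```

```bash
python3 -m handwheel '[{"tx":0,"ty":1,"tz":10,"roll":0},{"tx":0,"ty":0,"tz":12,"roll":0},{"tx":0,"ty":0,"tz":12,"roll":0},{"tx":0,"ty":0,"tz":12,"roll":0},{"tx":0,"ty":0,"tz":8,"roll":0},{"tx":0,"ty":0,"tz":2,"roll":0},{"tx":0,"ty":0,"tz":0,"roll":0},{"tx":0,"ty":0,"tz":0,"roll":0}]'; python3 -c "
from h import *
goto(0.001,.0235,.033)"
```

```text
t: 13.62
tool_pos: [0.5524, 0.1036, 0.0041]
tool_rot: [-2.466, -1.947, -0.0]
contact_force: [0.3, 0.8, 0.2]
opening: 0.0318
grip_force: 0.0
t 13.62 hatch [ 1.5 23.6 34.1] shift mm [-0.1 -0.5  1.1] roll -0.001 tilt [ 0.  0. -1.]
after roll [-0.1 -0.5  1.1] q6 0.29 F [0.3 0.8 0.2] open 0.0318 grip 0.0
```

```bash
python3 -m handwheel '[{"tx":0,"ty":0,"tz":0,"roll":0},{"tx":0,"ty":0,"tz":0,"roll":0},{"tx":0,"ty":0,"tz":0,"roll":0},{"tx":0,"ty":0,"tz":0,"roll":0},{"tx":0,"ty":0,"tz":0,"roll":0},{"tx":0,"ty":0,"tz":0,"roll":0}]' 0 30; python3 -c "
from h import *
goto(0.001,.0235,.033)"
```

```text
t: 14.12
tool_pos: [0.5522, 0.1038, 0.005]
tool_rot: [-2.465, -1.947, 0.0]
contact_force: [-5.6, 0.6, 5.1]
opening: 0.0117
grip_force: 30.8
t 14.12 hatch [ 1.3 23.8 35. ] shift mm [-0.3 -0.3  2. ] roll -0.001 tilt [ 0. -0. -1.]
after roll [-0.3 -0.3  2. ] q6 0.29 F [-5.6  0.6  5.1] open 0.0117 grip 30.8
```

```bash
python3 -m handwheel '[{"tx":1,"ty":0,"tz":0,"roll":0},{"tx":2,"ty":0,"tz":0,"roll":0},{"tx":3,"ty":0,"tz":0,"roll":0},{"tx":4,"ty":0,"tz":0,"roll":0},{"tx":4,"ty":0,"tz":0,"roll":0},{"tx":4,"ty":0,"tz":0,"roll":0},{"tx":4,"ty":0,"tz":0,"roll":0},{"tx":4,"ty":0,"tz":0,"roll":0},{"tx":4,"ty":0,"tz":0,"roll":0},{"tx":4,"ty":0,"tz":0,"roll":0},{"tx":4,"ty":0,"tz":0,"roll":0},{"tx":4,"ty":0,"tz":0,"roll":0}]'; python3 -m handwheel '[{"tx":4,"ty":0,"tz":0,"roll":0},{"tx":4,"ty":0,"tz":0,"roll":0},{"tx":3,"ty":0,"tz":0,"roll":0},{"tx":3,"ty":0,"tz":0,"roll":0},{"tx":2,"ty":0,"tz":0,"roll":0},{"tx":2,"ty":0,"tz":0,"roll":0},{"tx":1,"ty":0,"tz":0,"roll":0},{"tx":1,"ty":0,"tz":0,"roll":0},{"tx":0,"ty":0,"tz":0,"roll":0},{"tx":0,"ty":0,"tz":0,"roll":0}]'; python3 -c "
from h import *
goto(0.001,.0885,.033)"
```

```text
t: 15.12
tool_pos: [0.5619, 0.1447, 0.005]
tool_rot: [-2.465, -1.947, 0.001]
contact_force: [-4.6, 0.2, 6.0]
opening: 0.0114
grip_force: 30.8
t: 15.95
tool_pos: [0.5666, 0.1643, 0.005]
tool_rot: [-2.465, -1.947, -0.0]
contact_force: [-3.6, 1.5, 5.7]
opening: 0.0111
grip_force: 30.7
t 15.95 hatch [ 1.3 85.9 35. ] shift mm [ 2.6 -0.3  2. ] roll -0.001 tilt [ 0. -0. -1.]
after roll [ 2.6 -0.3  2. ] q6 0.39 F [-3.6  1.5  5.7] open 0.0111 grip 30.7
```

```bash
python3 -m handwheel '[{"tx":1,"ty":0,"tz":0,"roll":0},{"tx":1,"ty":0,"tz":0,"roll":0},{"tx":1,"ty":0,"tz":0,"roll":0},{"tx":1,"ty":0,"tz":0,"roll":0},{"tx":0,"ty":0,"tz":0,"roll":0},{"tx":0,"ty":0,"tz":0,"roll":0},{"tx":0,"ty":0,"tz":0,"roll":0}]'; python3 -c "
from h import *
goto(0.001,.0885,.033); im,d=snap('side','side6'); a=snap('top','top6')[0]
b=im[175:335,170:300,::-1]
a=a[195:300,205:385,::-1]
a=cv2.resize(a,None,fx=2.4,fy=2.4,interpolation=2); b=cv2.resize(b,None,fx=2.8,fy=2.8,interpolation=2)
c=np.zeros((b.shape[0],a.shape[1]+b.shape[1],3),np.uint8); c[:a.shape[0],:a.shape[1]]=a; c[:,a.shape[1]:]=b; cv2.imwrite('pics/v6.png',c)"
```

```text
t: 16.53
tool_pos: [0.5675, 0.1682, 0.005]
tool_rot: [-2.465, -1.947, -0.0]
contact_force: [-4.5, 1.2, 5.5]
opening: 0.0113
grip_force: 30.8
t 16.53 hatch [ 1.3 89.9 35. ] shift mm [-1.4 -0.3  2. ] roll -0.001 tilt [ 0.001 -0.    -1.   ]
after roll [-1.4 -0.3  2. ] q6 0.4 F [-4.5  1.2  5.5] open 0.0113 grip 30.8
```

View pics/v6.png

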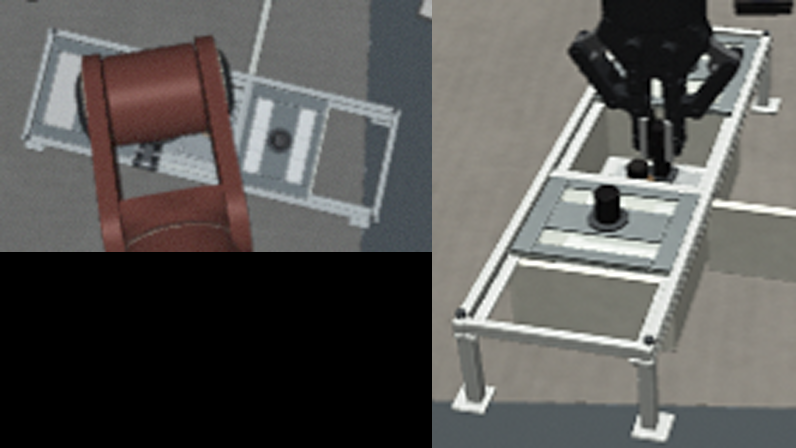

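```bash
python3 -m handwheel '[{"tx":0,"ty":0,"tz":0,"roll":0},{"tx":0,"ty":0,"tz":0,"roll":0},{"tx":0,"ty":0,"tz":0,"roll":0},{"tx":0,"ty":0,"tz":0,"roll":0},{"tx":0,"ty":0,"tz":-5,"roll":0},{"tx":0,"ty":0,"tz":-10,"roll":0},{"tx":0,"ty":0,"tz":-10,"roll":0},{"tx":0,"ty":0,"tz":-20,"roll":0},{"tx":0,"ty":0,"tz":-30,"roll":0},{"tx":0,"ty":0,"tz":-35,"roll":0},{"tx":0,"ty":0,"tz":-35,"roll":0},{"tx":0,"ty":0,"tz":0,"roll":0}]' 32; python3 -m handwheel '[{"tx":20,"ty":-20,"tz":0,"roll":0},{"tx":25,"ty":-30,"tz":0,"roll":0},{"tx":25,"ty":-30,"tz":0,"roll":0},{"tx":25,"ty":-30,"tz":0,"roll":0},{"tx":25,"ty":-30,"tz":0,"roll":0},{"tx":25,"ty":-30,"tz":0,"roll":0},{"tx":25,"ty":-30,"tz":0,"roll":0},{"tx":25,"ty":-30,"tz":0,"roll":0},{"tx":10,"ty":-10,"tz":0,"roll":0},{"tx":0,"ty":0,"tz":0,"roll":0},{"tx":0,"ty":0,"tz":0,"roll":0}]';python3 -c "
from h import *
goto(0.001,.0885,.033); im,d=snap('side','side7'); a=snap('top','top7')[0]
b=im[175:335,170:300,::-1]
a=a[195:300,205:385,::-1]
a=cv2.resize(a,None,fx=2.4,fy=2.4,interpolation=2); b=cv2.resize(b,None,fx=2.8,fy=2.8,interpolation=2)
c=np.zeros((b.shape[0],a.shape[1]+b.shape[1],3),np.uint8); c[:a.shape[0],:a.shape[1]]=a; c[:,a.shape[1]:]=b; cv2.imwrite('pics/v7.png',c)"
```

```text
t: 17.63
tool_pos: [0.573, 0.1687, 0.1603]
tool_rot: [2.459, 1.942, 0.023]
contact_force: [1.6, 0.5, 1.5]
opening: 0.0323
grip_force: 0.0
t: 18.55
tool_pos: [0.3818, 0.4232, 0.15]
tool_rot: [2.463, 1.949, 0.002]
contact_force: [0.5, -0.4, -0.4]
opening: 0.0322
grip_force: 0.0
t 18.55 hatch [-238.3  295.1  180. ] shift mm [-206.9  239.   147.2] roll 0.001 tilt [ 0.001  0.001 -1.   ]
after roll [-206.7  239.1  147.2] q6 0.94 F [ 0.5 -0.4 -0.4] open 0.0322 grip 0.0
```

View pics/v7.png

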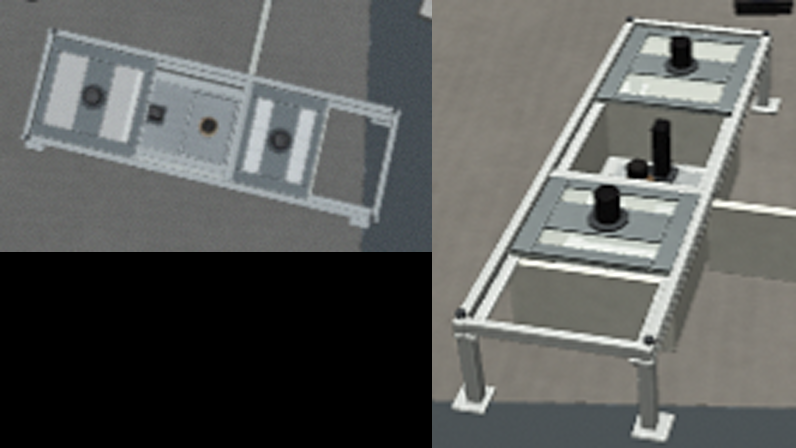

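```bash
python3 -c "
from h import *
T=lambda x,y:[[205+x/2.4-.3,195+y/2.4-.3]]; S=lambda x,y:[[170+(x-432)/2.8-.3,175+y/2.8-.3]]
for n,a,b in (('grip',(157,113.5),(661,123)),('ik',(93,94.5),(681,39)),('ok',(280,138.5),(607,189)),('vial',(208.5,125.5),(637,163))):
    x,e=tri(T(*a),S(*b)); h=x-O; print(n,(h@EX).round(4),(h@EY).round(4),x[2].round(4),e.round(4))
"
```

```text
grip -0.0002 0.0902 0.0588 0.0017
ik 0.0006 0.1589 0.094 0.0008
ok 0.0005 -0.043 0.093 0.0015
vial -0.0016 0.0326 0.0615 0.0011
```

```bash
python3 -c "
from h import *
for f,c0,r0 in(('top7',270,242),('top5',293,247),('top7',321.5,252.5),('top7',243.5,234.5)):
    g=np.load(f'pics/{f}.npz')['im'].astype(float).mean(2); c0=int(c0);r0=int(r0); w=g[r0-6:r0+7,c0-6:c0+7]; k=np.clip(np.median(w)-25-w,0,None)
    yy,xx=np.mgrid[r0-6:r0+7,c0-6:c0+7]; x=(k*xx).sum()/k.sum(); y=(k*yy).sum()/k.sum()
    for z in(.057,.092): h=onplane('top',[[x,y]],z)[0]-O; print(f,x.round(2),y.round(2),z,(h@EX).round(4),(h@EY).round(4))
print(np.load('pics/top7.npz')['im'].mean(2).astype(int)[236:249,262:280])
"
```

```text
top7 269.72 242.28 0.057 -0.0019 0.0909
top7 269.72 242.28 0.092 -0.0038 0.0897
top5 293.48 247.88 0.057 -0.0019 0.0274
top5 293.48 247.88 0.092 -0.0038 0.0282
top7 320.96 253.36 0.057 0.0006 -0.0453
top7 320.96 253.36 0.092 -0.0013 -0.0424
top7 244.22 235.14 0.057 0.0009 0.1599
top7 244.22 235.14 0.092 -0.001 0.1567
[[131 117 113 117 136 159 154 149 145 144 146 147 144 141 145 140 141 140]
 [143 112 108 116 117 132 139 139 143 147 147 144 147 144 145 144 143 142]
 [129 111 113 127 137 117  96 101 116 131 135 137 141 142 145 144 145 142]
 [129 109 114 127 137  79  59  55  65  75  85  96 122 140 145 144 142 142]
 [114 111 111 127 143  79  72  72  60  56  57  74 108 140 141 142 140 142]
 [111 109 113 125 124  74  71  76  73  62  52  69 112 141 143 138 143 140]
 [113 117 123 144 114  74  70  80  74  63  54  86 131 145 143 145 143 143]
 [111 110 122 136  93  48  43  55  72  60  55 105 142 146 144 145 142 144]
 [109 112 124 146  91  55  41  38  35  34  58 108 142 141 141 144 141 140]
 [112 113 122 123  90  79  71  66  58  59  73 117 139 142 143 138 141 141]
 [110 114 126 135 119 122 105  98  84  85  95 130 151 145 145 145 141 143]
 [113 130 140 146 146 146 144 139 120 123 126 143 146 142 146 146 146 145]
 [118 148 166 154 149 147 143 148 142 141 142 146 143 142 142 145 142 139]]
```

```bash
python3 -c "
from h import *
print(ctrl.finish_job())"
```

```text
the job is handed in; nothing more can be done
None
```

I handed the job in at about 18.7 s, but the judge returned no verdict. By my measurements the outer door is shut against its stop and the inner door open to its stop. The tray is drawn about 69 of 72 mm and did not reach its stop, but needed only 64. The vial was standing in its pocket, and I did not check the bystanders again at the end.

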